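# Put three label rolls back on their own unwinders

## Task

The three label rolls were put back on the wrong unwinders: two hang loose round hubs that are too thin for them, and one only sits on the end of a hub that is too thick for its core. Rearrange them, parking a roll on a clear patch of bench on the way, so that every roll ends up on the unwinder whose hub fits its core (thinnest hub for the smallest bore, thickest for the largest), pushed over the hub and lying flat on the turntable. Leave the stapler and the white tin where they are.

Things in the scene. Friction and masses are not known exactly. Their poses are not given: they have to be found in the camera images.
- roll_20: The smallest-bored and tallest of the three: a roll of white paper labels on a cardboard core, lying flat (axis upright). Core bore 20 mm diameter, right through; outer diameter 54 mm; height 40 mm. Origin at the centre of its underside, z along the roll's axis, up. Loose, about 0.1 kg, rigid.
- roll_32: The lowest of the three, middle bore: a roll of white paper labels on a cardboard core, lying flat (axis upright). Core bore 32 mm diameter, right through; outer diameter 60 mm; height 24 mm. Origin at the centre of its underside, z along the roll's axis, up. Loose, about 0.1 kg, rigid.
- roll_44: The widest of the three, with the largest bore: a roll of white paper labels on a cardboard core, lying flat (axis upright). Core bore 44 mm diameter, right through; outer diameter 64 mm; height 32 mm. Origin at the centre of its underside, z along the roll's axis, up. Loose, about 0.1 kg, rigid.
- unwinder_20: Smallest unwinder: grey base 137 x 80 mm, fixed; free-turning aluminium turntable 66 mm across, its top 16 mm above the bench; black central hub 17 mm thick for 9 mm above the turntable, then tapering to a flat 6 mm end 50 mm above the bench. Origin on the bench under the hub's axis, z up. A guide roller (18 mm thick, 47 mm high) stands 80 mm from the hub along -x.
- unwinder_32: Middle-sized unwinder: grey base 145 x 96 mm, fixed; free-turning aluminium turntable 82 mm across, its top 16 mm above the bench; black central hub 29 mm thick for 9 mm above the turntable, then tapering to a flat 15 mm end 50 mm above the bench. Origin on the bench under the hub's axis, z up. A guide roller (18 mm thick, 47 mm high) stands 80 mm from the hub along -x.
- unwinder_44: Largest unwinder: grey base 153 x 112 mm, fixed; free-turning aluminium turntable 98 mm across, its top 16 mm above the bench; black central hub 41 mm thick for 9 mm above the turntable, then tapering to a flat 27 mm end 50 mm above the bench. Origin on the bench under the hub's axis, z up. A guide roller (18 mm thick, 47 mm high) stands 80 mm from the hub along -x.
- stapler: Bystander: a black desk stapler, 40 x 166 x 55 mm, lying on the bench. Origin at the centre of its underside, long along its y, z up. To be left alone.
- paste_tin: Bystander: a small white tin, 69 mm in diameter and 71 mm high, standing on the bench. Origin at the centre of its underside, z up. To be left alone.
Things that resemble listed ones, but are neither listed nor needed, are in the scene too. Leave any pink, purple or turquoise look-alike of the roll_20 alone.

How it is judged (in metres and radians):
At the end, for the whole second after the job is handed in: Each roll is over its own unwinder's hub (20 mm bore on the smallest, 32 mm on the middle, 44 mm on the largest): its axis within 6 mm of the hub's axis, its underside down on the turntable (within 4 mm), lying flat (within 0.08 rad), released and at rest (horizontal distance between roll_20 and unwinder_20 below 0.006 m and z of roll_20 in the frame of unwinder_20 between 0.012 and 0.02 m and angle between each of roll_20, roll_32, roll_44's own z axis and vertical below 0.08 rad and linear speed of each of roll_20, roll_32, roll_44 below 0.02 m/s and angular speed of each of roll_20, roll_32, roll_44 below 0.3 rad/s and contact force between each of roll_20, roll_32, roll_44 and the fingers below 0.2 N and horizontal distance between roll_32 and unwinder_32 below 0.006 m and z of roll_32 in the frame of unwinder_32 between 0.012 and 0.02 m and horizontal distance between roll_44 and unwinder_44 below 0.006 m and z of roll_44 in the frame of unwinder_44 between 0.012 and 0.02 m); the robot touches nothing.
It fails at once if the stapler is pushed more than 25 mm or tipped over (distance of stapler from where it was at the start of the episode above 0.025 m or angle between stapler's own z axis and vertical above 0.5 rad).
It fails at once if the tin is pushed more than 25 mm or tipped over (distance of paste_tin from where it was at the start of the episode above 0.025 m or angle between paste_tin's own z axis and vertical above 0.5 rad).
It also fails if it takes over 115 s, if anything falls off the work surface, if the arm or the gripper's body presses on something with over 40 N, if the wrist force passes 120 N, or if a joint passes its speed limit or range.

## Robot

A 6-joint arm with a two-finger parallel gripper is mounted at the origin on a cart in front of the work surface, level with it; the furniture and walls round the work are solid. World frame = base frame: x ahead of the robot, y to its left, z up, the work surface at z = 0. Lengths are in m, angles in degrees, forces in N, time in s.
With the tool pointing down it reaches from about 0.3 to 0.875 m from the base axis. Payload 6.4 kg.
Tool frame: the origin (TCP) lies midway between the tips of the shut fingers; the grasp point (between the pads) lies grip_depth behind it (grip_depth is the distance from the TCP to the grasp point, in m); z points along the fingers, y is the direction in which the jaws open and shut (so a half turn about z gives the same grasp; the last joint's range is limited). The gripper opens to 85 mm and grips with 20 to 120 N. Pads are 22 mm wide; open, the fingers measure 114 mm over their backs; the gripper's body (76 mm by 85 mm) begins 54 mm behind the grasp point. The pads swing forward as they close: fully open they stand 13 mm farther back than shut.
Start: joints at [54.357, 10.359, 92.074, -0, 77.567, -11.82], TCP at [0.232, 0.526, 0.231] pointing down, gripper open.
Joint ranges: [-171.53, 171.53], [-51.25, 118.39], [17.06, 147.69], [-65.23, 245.23], [0, 150.52], [-178.68, 178.68]. Speed limits (degrees/s): [147.25, 147.25, 172.46, 180, 180, 180].

## Interface

Orientations are given as a 3x3 rotation matrix whose columns are the frame's x, y, z axes.
In Python, from workcell import * gives the robot as it stands.
- The arm moves only by the tool apply_moves, never from a script. Its argument "increments" is a list of rows, each a list of 5 numbers: the finger opening in mm, from 0 to 85.4, then the shift along the tool's x, y, z in mm, then the turn about the tool's z in degrees. In form: [[fingers, tx, ty, tz, roll], ...]. A call has 1 to 12 rows; each row shifts and turns the pose as measured when the row begins, along the tool's axes as they then stand; what a row does not reach is not made up. A row lasts 1/12 s, in which the tool goes at most 41.7 mm and 7.16 degrees, less where a joint would pass 70% of its speed; a pose out of reach is approached as far as the arm can. A call with a gripper value outside its range is refused whole. The fingers move at their own pace and stop on an object; the grip force is fixed at half the most. Time passes only in rows, so rows that do not move let the fingers close. It gives the time, the measured TCP pose, the force and the opening at its end, in the units of the state.
- get_obs(): the state, without advancing time (a new reading comes with each control period).
- snapshot(name): name is "scene" or "top"; returns (picture, depth): 400x640x3 uint8, red, green, blue; 400x640 float32, m along the optical axis (not along the pixel's ray), 0 where there is no reading.
- calibration(name): a dict with "intrinsics" (3x3 intrinsics, pixels), "k1" (the pictures are not rectified: a ray, as slopes to the right and down, at radius r is drawn at 1 + k1 r^2 times it, then the intrinsics apply), "T" (4x4, takes a point from camera to world coordinates). Camera axes: x right, y down, z forward; pixel columns grow to the right and rows downward; lengths in m; the calibration is good to about 2 mm. A picture is of the moment at which its call begins. calibration takes no time and is no camera call.
- job_done(): hands the job in, once; it reports no verdict.
The state is a dict: "t": time; "joints": joint angles; "joint_velocities": joint speeds; "effort": joint torques, N m; "eef_pos": TCP position; "tool_rot": TCP orientation; "force": force on the tool from outside, world axes, zero at the start; "moment": the same for the moment, N m; "width": finger opening in m.
Only numpy, scipy, OpenCV 4.12 (cv2) and the standard library are available. Lean on these libraries where they do the work, as an engineer would, in place of code of your own. Each camera call takes 0.05 s, during which the arm holds its last target. There are 200 camera calls.

## Working session

There is one attempt and no reset: what is moved stays moved. The work goes in short steps, Python scripts to look and compute and a tool call to move; the robot and the scene stay as the last step left them, time stands still between calls to the robot, and variables do not carry over. Pictures are saved under pics/ and viewed, about 12 in all and at most 16, crops included, and the job is handed in when it is done.

Besides the shell and the picture viewer there is one more tool, called after ">>>" by a JSON object that holds its "method" and its "body", one argument or row to a line. apply_moves: Moves the arm, as the interface text tells. Its arguments: {"type":"object","properties":{"increments":{"type":"array"}},"required":["increments"]}

```bash
mkdir -p pics; cat > h.py <<'E'
from workcell import *
import numpy as np, cv2
def save(n,im): cv2.imwrite(f'pics/{n}.png',cv2.cvtColor(im,cv2.COLOR_RGB2BGR))
def ray(cam,uv):
    c=calibration(cam);K=np.array(c['intrinsics']);T=np.array(c['T'])
    p=np.atleast_2d(uv).astype(float)
    d=cv2.undistortPoints(p[:,None],K,np.array([c['k1'],0,0,0.]))[:,0]
    d=np.c_[d,np.ones(len(d))]
    return T[:3,3],d@T[:3,:3].T
def onplane(cam,uv,z):
    o,d=ray(cam,uv); return o+d*((z-o[2])/d[:,2])[:,None]
def cloud(cam,depth):
    v,u=np.mgrid[0:400,0:640]
    o,d=ray(cam,np.c_[u.ravel(),v.ravel()])
    return (o+d*depth.ravel()[:,None]).reshape(400,640,3)
E
python3 - <<'E'
from h import *
for n in('scene','top'):
    a,d=snapshot(n);save(n+'0',a);np.save(n+'0.npy',d);print(n,np.array(calibration(n)['T']).round(3).tolist(),calibration(n)['k1'])
o=get_obs();print({k:np.round(v,3).tolist() for k,v in o.items()})
import workcell;print([x for x in dir(workcell) if x[0]!='_'])
E
```

```text
scene [[0.833, -0.394, 0.389, 0.166], [-0.554, -0.603, 0.574, -0.656], [0.008, -0.693, -0.72, 0.856], [0.0, 0.0, 0.0, 1.0]] -0.11456185328260576
top [[-0.004, -0.996, 0.088, 0.467], [-1.0, 0.004, -0.003, -0.046], [0.003, -0.089, -0.996, 1.255], [0.0, 0.0, 0.0, 1.0]] -0.06157559788711575
{'t': 0.1, 'joints': [54.357, 10.399, 92.126, 0.001, 77.568, -11.82], 'joint_velocities': [0.019, -0.114, -0.147, 0.02, 0.085, -0.01], 'effort': [-0.001, -44.588, -35.224, -0.0, 0.004, -0.0], 'eef_pos': [0.232, 0.526, 0.23], 'tool_rot': [[-0.915, 0.404, -0.001], [0.404, 0.915, -0.001], [0.0, -0.002, -1.0]], 'force': [-0.085, 0.26, -1.473], 'moment': [-0.007, 0.008, -0.002], 'width': 0.086}
['PlanningError', 'calibration', 'get_obs', 'grip_depth', 'job_done', 'snapshot']
```

View pics/scene0.png

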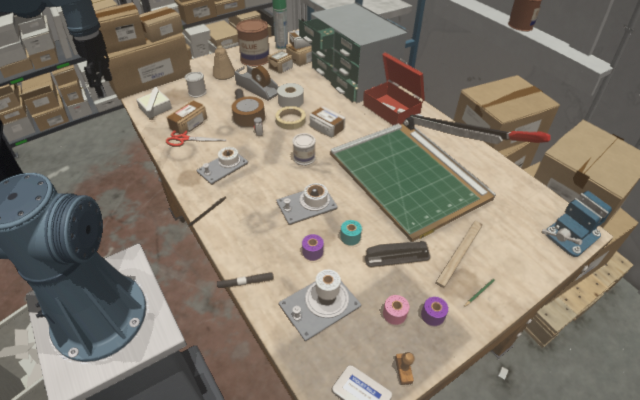

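View pics/top0.png

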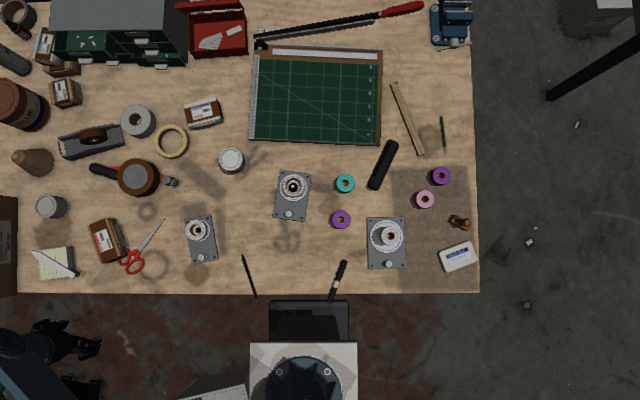

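Scene view: large unwinder at about (322,300) with a tall roll perched on it, middle at (308,203), small at (226,160), tin at (304,148), stapler at (397,253). Top view: large (387,238), middle (292,190), small (200,232). Now measuring by depth.

```bash
python3 - <<'E'
from h import *
print('gd',grip_depth)
im=cv2.cvtColor(cv2.imread('pics/top0.png'),cv2.COLOR_BGR2RGB)
P=cloud('top',np.load('top0.npy'))
for n,(u,v) in dict(U44=(387,238),U32=(292,190),U20=(200,232),tin=(231,160)).items():
    w=P[v-45:v+45,u-40:u+40].reshape(-1,3)
    h=np.histogram(w[:,2],np.arange(-.006,.11,.004))
    print(n,[(round(e+.002,3),c) for c,e in zip(*h) if c>15])
    c=P[v,u,:2]
    near=w[np.hypot(*(w[:,:2]-c).T)<.04]
    top=near[near[:,2]>near[:,2].max()-.004]
    q=(top[:,:2].astype(np.float32)); (x,y),r=cv2.minEnclosingCircle(q); print(' top',near[:,2].max().round(4),x,y,r,len(q))
cr=[cv2.resize(im[v-32:v+32,u-32:u+32],(384,384),interpolation=cv2.INTER_CUBIC) for u,v in((387,238),(292,190),(200,232))]
sc=cv2.cvtColor(cv2.imread('pics/scene0.png'),cv2.COLOR_BGR2RGB)
cs=[cv2.resize(sc[v-36:v+36,u-36:u+36],(384,384),interpolation=cv2.INTER_CUBIC) for u,v in((324,295),(310,203),(226,163))]
save('crop1',cv2.resize(np.vstack([np.hstack(cr),np.hstack(cs)]),(798,532)))
E
```

```text
gd 0.0187
U44 [(np.float64(-0.004), np.int64(892)), (np.float64(0.0), np.int64(2856)), (np.float64(0.004), np.int64(1191)), (np.float64(0.008), np.int64(349)), (np.float64(0.012), np.int64(689)), (np.float64(0.016), np.int64(479)), (np.float64(0.02), np.int64(142)), (np.float64(0.024), np.int64(16)), (np.float64(0.036), np.int64(22)), (np.float64(0.04), np.int64(91)), (np.float64(0.044), np.int64(55)), (np.float64(0.052), np.int64(19)), (np.float64(0.088), np.int64(103)), (np.float64(0.092), np.int64(136)), (np.float64(0.096), np.int64(16))]
 top 0.0977 0.4651168882846832 -0.24542203545570374 0.02343544363975525 19
U32 [(np.float64(-0.004), np.int64(931)), (np.float64(0.0), np.int64(3213)), (np.float64(0.004), np.int64(1387)), (np.float64(0.008), np.int64(295)), (np.float64(0.012), np.int64(570)), (np.float64(0.016), np.int64(324)), (np.float64(0.02), np.int64(81)), (np.float64(0.032), np.int64(17)), (np.float64(0.044), np.int64(56)), (np.float64(0.048), np.int64(139)), (np.float64(0.052), np.int64(73))]
 top 0.0579 0.6061478853225708 0.03076423704624176 0.023711619898676872 3
U20 [(
[... 553 characters left out ...]
0.004), np.int64(867)), (np.float64(0.0), np.int64(3240)), (np.float64(0.004), np.int64(1497)), (np.float64(0.008), np.int64(91)), (np.float64(0.016), np.int64(26)), (np.float64(0.02), np.int64(16)), (np.float64(0.024), np.int64(38)), (np.float64(0.028), np.int64(139)), (np.float64(0.032), np.int64(257)), (np.float64(0.036), np.int64(108)), (np.float64(0.04), np.int64(129)), (np.float64(0.044), np.int64(85)), (np.float64(0.048), np.int64(135)), (np.float64(0.052), np.int64(59)), (np.float64(0.064), np.int64(25)), (np.float64(0.068), np.int64(197)), (np.float64(0.072), np.int64(197)), (np.float64(0.076), np.int64(28))]
 top 0.0781 0.6849567890167236 0.20623210072517395 0.033147502690553665 26
```

View pics/crop1.png

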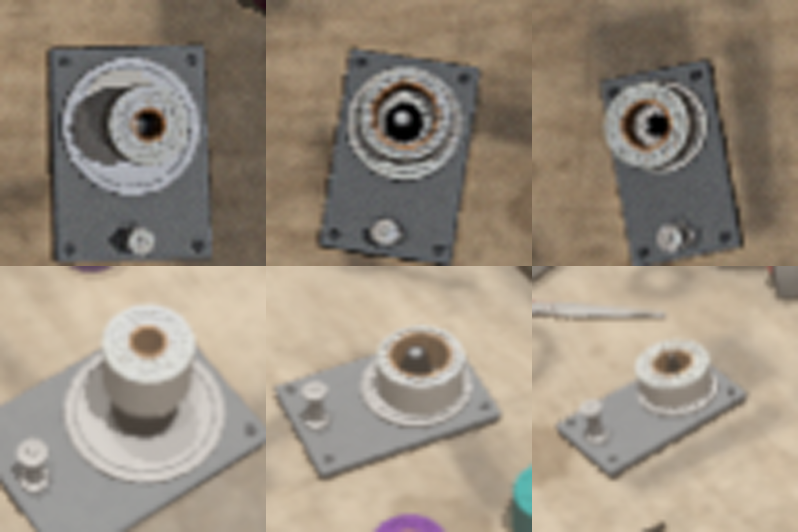

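Confirmed: roll_20 is perched on U44 (top 0.09), roll_44 is on U32 and roll_32 is on U20. Next I fit the circles more precisely, using both cameras.

```bash
cat >> h.py <<'E'
def circ(cam,im,guess,z,Rs,win=.012,tol=.0012):
    """centre at height z whose circles of radii Rs collect the most edge angle"""
    e=cv2.Canny(cv2.cvtColor(im,cv2.COLOR_RGB2GRAY),40,110)
    v,u=np.nonzero(e); p=onplane(cam,np.c_[u,v],z)[:,:2]
    p=p[np.hypot(*(p-guess).T)<max(Rs)+win*2]
    g=np.arange(-win,win+1e-6,.0005); best=[]
    for dx in g:
        for dy in g:
            d=p-guess-[dx,dy]; r=np.hypot(*d.T)
            s=sum(np.exp(-((r-R)/tol)**2/2).sum()/R for R in Rs)*.03
            best.append((s,dx,dy))
    b=np.array(best); w=b[:,0]>b[:,0].max()*.96
    return guess+b[w,1:].mean(0),b[:,0].max(),b[w,1:].std(0)
E
python3 - <<'E'
from h import *
ims={n:cv2.cvtColor(cv2.imread(f'pics/{n}0.png'),cv2.COLOR_BGR2RGB) for n in('top','scene')}
G=dict(U44=(.47,-.25),U32=(.60,.03),U20=(.48,.31))
G={}
for n,uv in dict(U44=(380,236),U32=(292,188),U20=(202,230)).items(): G[n]=onplane('top',[uv],.016)[0,:2]
R={'roll20':((388,236),.09,(.027,.01)),'roll44':((293,187),.048,(.032,.022)),'roll32':((196,230),.04,(.030,.016))}
for cam in ims:
    for n,r in(('U44',.049),('U32',.041),('U20',.033)):
        c,s,d=circ(cam,ims[cam],G[n],.016,(r,)); print(cam,n,c.round(4),s.round(1),d.round(4))
    for n,(uv,z,rs) in R.items():
        c,s,d=circ(cam,ims[cam],onplane('top',[uv],z)[0,:2],z,rs); print(cam,n,c.round(4),s.round(1),d.round(4))
# guide rollers (top z=.047) and park patch
for n,uv in dict(U44=(389,264),U32=(288,214),U20=(198,258)).items():
    p=onplane('top',[uv],.047)[0,:2]; print(n,'roller',p.round(3), 'dist',np.hypot(*(p-G[n])).round(3),'angle',np.degrees(np.arctan2(*(p-G[n])[::-1])).round(0))
print('park',onplane('top',[(245,215)],0).round(3),onplane('top',[(342,218),(232,160),(380,165)],.03).round(3))
E
```

```text
top U44 [ 0.4733 -0.2344] 30.4 [0.0004 0.0005]
top U32 [0.6083 0.0307] 48.0 [0.0003 0.0004]
top U20 [0.4904 0.3085] 30.6 [0.0049 0.0009]
top roll20 [ 0.4637 -0.2454] 89.9 [0.0005 0.0004]
top roll44 [0.6128 0.028 ] 75.1 [0.0004 0.0005]
top roll32 [0.4828 0.3145] 86.4 [0.0005 0.0003]
scene U44 [ 0.4679 -0.2387] 35.8 [0.0005 0.0004]
scene U32 [0.6066 0.0299] 31.5 [0.0004 0.0005]
scene U20 [0.4796 0.3097] 20.9 [0.0005 0.0005]
scene roll20 [ 0.462  -0.2456] 155.0 [0.0003 0.0003]
scene roll44 [0.609  0.0283] 68.8 [0.0004 0.0004]
scene roll32 [0.4809 0.3143] 57.8 [0.0005 0.0004]
U44 roller [ 0.382 -0.247] dist 0.083 angle -166.0
U32 roller [0.527 0.043] dist 0.08 angle 173.0
U20 roller [0.401 0.302] dist 0.081 angle 179.0
park [[0.527 0.176 0.   ]] [[ 0.516 -0.114  0.03 ]
 [ 0.689  0.211  0.03 ]
 [ 0.672 -0.229  0.03 ]]
```

>>> {"method": "apply_moves", "body": {
  "increments": [
    [85, 0, 0, 0, -6],
    [85, 0, 0, 0, -6],
    [85, 0, 0, 0, -6],
    [85, 0, 0, 0, -6],
    [85, -12, -38, 0, 0],
    [85, -12, -38, 0, 0],
    [85, -12, -38, 0, 0],
    [85, -12, -38, 0, 0],
    [85, -12, -38, 0, 0],
    [85, -12, -38, 0, 0],
    [85, -12, -38, 0, 0],
    [85, -12, -38, 0, 0]
  ]
}}

```text
t: 1.1
eef_pos: [0.3329, 0.2165, 0.2242]
tool_rot: [[-0.999, -0.039, -0.009], [-0.039, 0.999, -0.007], [0.009, -0.007, -1.0]]
force: [2.2, 0.4, -0.3]
width: 0.085
```

>>> {"method": "apply_moves", "body": {
  "increments": [
    [85, -11, -38, 0, 2],
    [85, -11, -38, 0, 0],
    [85, -11, -38, 0, 0],
    [85, -11, -38, 0, 0],
    [85, -11, -38, 0, 0],
    [85, -11, -38, 0, 0],
    [85, -11, -38, 0, 0],
    [85, -11, -38, 0, 0],
    [85, -11, -38, 0, 0],
    [85, -11, -38, 0, 0],
    [85, -11, -38, 0, 0],
    [85, 0, 0, 0, 0]
  ]
}}

```text
t: 2.1
eef_pos: [0.4558, -0.229, 0.2246]
tool_rot: [[-1.0, 0.004, -0.006], [0.004, 1.0, -0.009], [0.006, -0.009, -1.0]]
force: [-0.9, 0.6, 0.2]
width: 0.0852
```

```bash
python3 - <<'E'
from h import *
o=get_obs();print({k:np.round(o[k],4).tolist() for k in('t','eef_pos','tool_rot','joints','width')})
E
```

```text
{'t': 2.1, 'eef_pos': [0.4558, -0.229, 0.2246], 'tool_rot': [[-1.0, 0.0041, -0.006], [0.0042, 1.0, -0.0086], [0.0059, -0.0087, -0.9999]], 'joints': [-39.6455, 2.4069, 101.6279, -0.6184, 75.9138, -129.2562], 'width': 0.0852}
```

>>> {"method": "apply_moves", "body": {
  "increments": [
    [85, -8, -15, 0, 0],
    [85, 0, 0, 30, 0],
    [85, 0, 0, 30, 0],
    [85, 0, 0, 30, 0],
    [85, 0, 0, 0, 0]
  ]
}}

```text
t: 2.52
eef_pos: [0.4636, -0.2497, 0.1317]
tool_rot: [[-1.0, 0.011, -0.005], [0.011, 1.0, -0.009], [0.005, -0.009, -1.0]]
force: [-1.0, 0.8, -0.6]
width: 0.085
```

>>> {"method": "apply_moves", "body": {
  "increments": [
    [85, 0, 5, 0, 0.5],
    [85, 0, 0, 27, 0],
    [85, 0, 0, 27, 0],
    [85, 0, 0, 27, 0],
    [85, 0, 0, 0, 0]
  ]
}}

```text
t: 2.93
eef_pos: [0.4667, -0.2453, 0.0554]
tool_rot: [[-1.0, 0.021, 0.001], [0.021, 1.0, -0.013], [-0.001, -0.013, -1.0]]
force: [-1.3, 0.6, -0.6]
width: 0.0851
```

```bash
python3 - <<'E'
from h import *
a,d=snapshot('scene');b,_=snapshot('top')
save('g1',np.hstack([cv2.resize(x[v-50:v+50,u-50:u+50],(400,400),interpolation=cv2.INTER_CUBIC) for x,u,v in((a,324,270),(b,387,230))]))
E
```

```text
(no output)
```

View pics/g1.png

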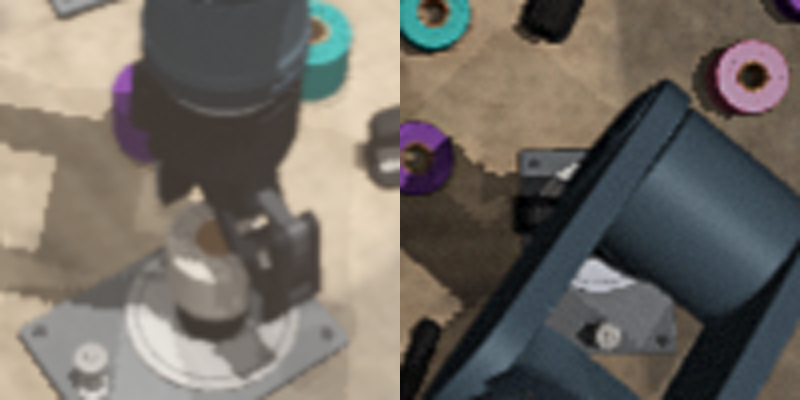

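Scene crop: open fingers straddle roll_20, nothing is touching. Close and lift.

>>> {"method": "apply_moves", "body": {
  "increments": [
    [85, 4, 0, 4, 1],
    [40, 0, 0, 0, 0],
    [40, 0, 0, 0, 0],
    [40, 0, 0, 0, 0],
    [40, 0, 0, 0, 0],
    [40, 0, 0, 0, 0],
    [40, 0, 0, 0, 0],
    [40, 0, 0, -15, 0],
    [40, 0, 0, -25, 0],
    [40, 0, 0, -30, 0]
  ]
}}

```text
t: 3.87
eef_pos: [0.4644, -0.2456, 0.1304]
tool_rot: [[-0.999, 0.04, 0.006], [0.04, 0.999, -0.018], [-0.007, -0.018, -1.0]]
force: [1.0, 0.4, -2.0]
width: 0.052
```

>>> {"method": "apply_moves", "body": {
  "increments": [
    [40, -3, 38, 0, -2],
    [40, -3, 38, 0, 0],
    [40, -3, 38, 0, 0],
    [40, -3, 38, 0, 0],
    [40, -3, 38, 0, 0],
    [40, -3, 38, 0, 0],
    [40, -3, 38, 0, 0],
    [40, -3, 38, 0, 0],
    [40, -3, 38, 0, 0],
    [40, -3, 38, 0, 0],
    [40, -3, 28, 0, 0],
    [40, 0, 0, 0, 0]
  ]
}}

```text
t: 4.87
eef_pos: [0.5065, 0.1734, 0.1279]
tool_rot: [[-1.0, 0.013, 0.02], [0.013, 1.0, -0.028], [-0.021, -0.028, -0.999]]
force: [-0.7, 0.3, -0.3]
width: 0.0525
```

>>> {"method": "apply_moves", "body": {
  "increments": [
    [40, 0, 0, 20, 0],
    [40, 0, 0, 20, 0],
    [40, 0, 0, 20, 0],
    [40, 0, 0, 20, 0],
    [40, 0, 0, 15, 0],
    [40, 0, 0, 10, 0],
    [40, 0, 0, 5, 0],
    [40, 0, 0, 0, 0]
  ]
}}

```text
t: 5.53
eef_pos: [0.5098, 0.1725, 0.014]
tool_rot: [[-1.0, 0.007, 0.023], [0.006, 1.0, -0.028], [-0.023, -0.028, -0.999]]
force: [1.3, 1.9, 1.6]
width: 0.052
```

>>> {"method": "apply_moves", "body": {
  "increments": [
    [40, 0, 0, 4, 0],
    [40, 0, 0, 4, 0],
    [40, 0, 0, 3, 0],
    [40, 0, 0, 2, 0],
    [40, 0, 0, 0, 0]
  ]
}}

```text
t: 5.95
eef_pos: [0.5138, 0.1728, 0.0153]
tool_rot: [[-1.0, 0.006, 0.026], [0.005, 1.0, -0.028], [-0.026, -0.028, -0.999]]
force: [-0.4, 0.3, -1.6]
width: 0.0521
```

```bash
python3 - <<'E'
from h import *
o=get_obs();print({k:np.round(o[k],3).tolist() for k in('joints','joint_velocities','force','moment','eef_pos')})
a,d=snapshot('scene')
save('g2',cv2.resize(a[100:240,170:350],(720,560),interpolation=cv2.INTER_CUBIC))
o=get_obs();print(o['eef_pos'],o['force'])
E
```

```text
{'joints': [7.109, 22.858, 104.996, -2.301, 50.871, -81.134], 'joint_velocities': [0.012, -1.721, -0.53, -0.001, 0.965, -0.113], 'force': [-0.389, 0.29, -1.569], 'moment': [0.025, 0.054, -0.009], 'eef_pos': [0.514, 0.173, 0.015]}
[0.51407401 0.17279235 0.01540113] [ 0.3235251   0.43794346 -1.73317379]
```

View pics/g2.png

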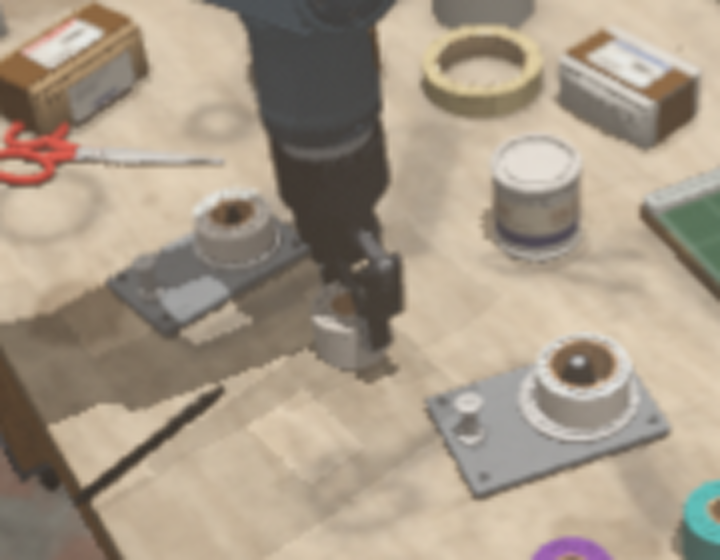

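The view shows roll_20 held upright just over the bench. The small steps were swallowed by a standing offset, so I use larger ones.

>>> {"method": "apply_moves", "body": {
  "increments": [
    [40, 0, 0, 10, 0],
    [40, 0, 0, 0, 0]
  ]
}}

```text
t: 6.17
eef_pos: [0.5202, 0.1732, 0.0116]
tool_rot: [[-0.999, 0.006, 0.038], [0.005, 1.0, -0.027], [-0.038, -0.027, -0.999]]
force: [-1.0, -0.1, -1.0]
width: 0.0515
```

>>> {"method": "apply_moves", "body": {
  "increments": [
    [40, 0, 0, 0, 0],
    [40, 0, 0, 0, 0],
    [40, 0, 0, 0, 0],
    [40, 0, 0, 0, 0]
  ]
}}

```text
t: 6.5
eef_pos: [0.521, 0.173, 0.0115]
tool_rot: [[-0.999, 0.006, 0.039], [0.005, 1.0, -0.027], [-0.04, -0.027, -0.999]]
force: [0.7, 0.5, -0.6]
width: 0.0517
```

```bash
python3 - <<'E'
from h import *
o=get_obs();print({k:np.round(o[k],3).tolist() for k in('joints','joint_velocities','effort','eef_pos')})
snapshot('top');snapshot('top');snapshot('top');snapshot('top')
o=get_obs();print({k:np.round(o[k],3).tolist() for k in('joints','joint_velocities','effort','eef_pos')})
E
```

```text
{'joints': [7.049, 23.556, 104.595, -2.366, 49.822, -81.142], 'joint_velocities': [-0.133, 0.517, 0.377, 0.004, -0.114, 0.123], 'effort': [0.002, -47.401, -26.4, -0.128, -0.182, -0.001], 'eef_pos': [0.521, 0.173, 0.011]}
{'joints': [7.055, 23.548, 104.59, -2.367, 49.832, -81.142], 'joint_velocities': [0.108, -0.149, -0.183, -0.015, -0.07, -0.043], 'effort': [-0.008, -47.097, -26.174, -0.128, -0.166, -0.0], 'eef_pos': [0.521, 0.173, 0.012]}
```

>>> {"method": "apply_moves", "body": {
  "increments": [
    [85, 0, 0, 0, 0],
    [85, 0, 0, 0, 0],
    [85, 0, 0, 0, 0],
    [85, 0, 0, 0, 0],
    [85, 0, 0, 0, 0],
    [85, 0, 0, -20, 0],
    [85, 0, 0, -30, 0],
    [85, 0, 0, -30, 0],
    [85, 0, 0, -30, 0],
    [85, 0, 0, 0, 0]
  ]
}}

```text
t: 7.53
eef_pos: [0.5147, 0.1757, 0.1235]
tool_rot: [[-0.999, 0.006, 0.033], [0.005, 1.0, -0.028], [-0.034, -0.027, -0.999]]
force: [0.5, -0.1, 1.2]
width: 0.0848
```

```bash
python3 - <<'E'
from h import *
o=get_obs();print({k:np.round(o[k],3).tolist() for k in('joints','eef_pos')})
a,d=snapshot('scene');save('s3',a)
print(circ('scene',a,np.array([.515,.173]),.04,(.027,.01)))
print(circ('scene',a,np.array([.468,-.2387]),.016,(.049,)),circ('scene',a,np.array([.468,-.2387]),.05,(.0135,)))
b,_=snapshot('top');print(circ('top',b,np.array([.47,-.236]),.016,(.049,)),circ('top',b,np.array([.47,-.236]),.05,(.0135,)))
save('s3c',np.hstack([cv2.resize(x[v-40:v+40,u-40:u+40],(400,400),interpolation=cv2.INTER_CUBIC) for x,u,v in((a,265,180),(b,387,238))]))
E
```

```text
{'joints': [7.429, 12.687, 102.831, -2.045, 62.806, -81.34], 'eef_pos': [0.515, 0.176, 0.123]}
(array([0.5100625, 0.1759375]), np.float64(45.59455715291499), array([0.00039031, 0.00039031]))
(array([ 0.46125, -0.24545]), np.float64(69.63681255287749), array([0.00025, 0.00025])) (array([ 0.463875  , -0.24124167]), np.float64(43.100389089352056), array([0.00459676, 0.00689039]))
(array([ 0.463     , -0.24585714]), np.float64(51.852604038927126), array([0.00037796, 0.00034993])) (array([ 0.46016667, -0.23505556]), np.float64(36.09717740078184), array([0.0004714 , 0.00036851]))
```

View pics/s3c.png

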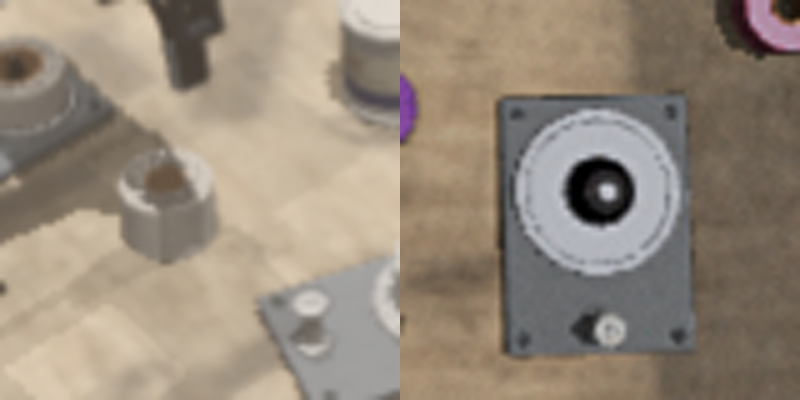

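Roll_20 stands flat, parked at (0.510, 0.176). The U44 hub is at (0.462, -0.2455) in both views. Next, roll_44.

>>> {"method": "apply_moves", "body": {
  "increments": [
    [85, -10, -15, 0, 0],
    [85, -10, -15, 0, 0],
    [85, -10, -15, 0, 0],
    [85, -10, -15, 0, 0],
    [85, -10, -15, 0, 0],
    [85, -10, -15, 0, 0],
    [85, -10, -15, 0, 0],
    [85, -10, -15, 0, 0],
    [85, -10, -15, 0, 0],
    [85, -10, -13, 0, 0],
    [85, 0, 0, 0, 0]
  ]
}}

```text
t: 8.55
eef_pos: [0.6037, 0.0208, 0.1059]
tool_rot: [[-1.0, 0.003, -0.001], [0.003, 1.0, -0.027], [0.001, -0.027, -1.0]]
force: [0.1, -0.2, -0.2]
width: 0.085
```

>>> {"method": "apply_moves", "body": {
  "increments": [
    [85, -7, 9, 0, 0],
    [85, 0, 0, 18, 0],
    [85, 0, 0, 18, 0],
    [85, 0, 0, 18, 0],
    [85, 0, 0, 15, 0],
    [85, 0, 0, 0, 0]
  ]
}}

```text
t: 9.05
eef_pos: [0.6101, 0.034, 0.0307]
tool_rot: [[-1.0, 0.003, -0.005], [0.003, 1.0, -0.024], [0.005, -0.024, -1.0]]
force: [-1.4, -0.1, -0.6]
width: 0.0851
```

>>> {"method": "apply_moves", "body": {
  "increments": [
    [85, 0, -6, 0, 0],
    [85, 0, 0, 9, 0],
    [85, 0, 0, 7, 0],
    [85, 0, 0, 0, 0]
  ]
}}

```text
t: 9.38
eef_pos: [0.6101, 0.0303, 0.0142]
tool_rot: [[-1.0, 0.0, -0.005], [0.0, 1.0, -0.023], [0.005, -0.023, -1.0]]
force: [-1.2, -0.3, -0.5]
width: 0.0849
```

>>> {"method": "apply_moves", "body": {
  "increments": [
    [50, 0, 0, 0, 0],
    [50, 0, 0, 0, 0],
    [50, 0, 0, 0, 0],
    [50, 0, 0, 0, 0],
    [50, 0, 0, 0, 0],
    [50, 0, 0, 0, 0]
  ]
}}

```text
t: 9.88
eef_pos: [0.6122, 0.0299, 0.0169]
tool_rot: [[-1.0, 0.001, -0.001], [0.001, 1.0, -0.024], [0.001, -0.024, -1.0]]
force: [-0.3, 0.3, -1.1]
width: 0.0614
```

>>> {"method": "apply_moves", "body": {
  "increments": [
    [50, 0, 0, -15, 0],
    [50, 0, 0, -20, 0],
    [50, 0, 0, -20, 0],
    [50, 0, 0, -20, 0],
    [50, 0, 0, -20, 0],
    [50, 0, 0, -15, 0],
    [50, 0, 0, 0, 0]
  ]
}}

```text
t: 10.47
eef_pos: [0.6095, 0.0329, 0.1286]
tool_rot: [[-1.0, 0.001, -0.008], [0.001, 1.0, -0.023], [0.008, -0.023, -1.0]]
force: [0.6, 0.3, -0.8]
width: 0.0613
```

>>> {"method": "apply_moves", "body": {
  "increments": [
    [50, 11, -20, 0, 0],
    [50, 11, -20, 0, 0],
    [50, 11, -20, 0, 0],
    [50, 11, -20, 0, 0],
    [50, 11, -20, 0, 0],
    [50, 11, -20, 0, 0],
    [50, 11, -20, 0, 0],
    [50, 11, -20, 0, 0],
    [50, 11, -20, 0, 0],
    [50, 11, -20, 0, 0],
    [50, 11, -20, 0, 0],
    [50, 11, -20, 0, 0]
  ]
}}

```text
t: 11.47
eef_pos: [0.4688, -0.2106, 0.1245]
tool_rot: [[-1.0, -0.006, -0.014], [-0.006, 1.0, -0.017], [0.014, -0.017, -1.0]]
force: [-0.0, -1.0, -1.5]
width: 0.0615
```

>>> {"method": "apply_moves", "body": {
  "increments": [
    [50, 3, -17, 0, 0],
    [50, 3, -15, 0, 0],
    [50, 0, 0, 0, 0],
    [50, 0, 0, 0, 0]
  ]
}}

```text
t: 11.8
eef_pos: [0.4582, -0.2466, 0.1212]
tool_rot: [[-1.0, -0.0, -0.018], [-0.0, 1.0, -0.014], [0.018, -0.014, -1.0]]
force: [-0.2, 0.7, -1.2]
width: 0.0614
```

```bash
cat > chk.py <<'E'
from h import *
import sys
# usage: R bore h : roll centre as seen by scene cam vs what TCP says
R,b,off,w=map(float,sys.argv[1:5])
o=get_obs();p=np.array(o['eef_pos']);zt=o['tool_rot'][:,2] if not isinstance(o['tool_rot'],list) else np.array(o['tool_rot'])[:,2]
a,_=snapshot('scene');ztop=p[2]+off
print('tcp',p.round(4),zt.round(3),'ztop',ztop.round(4))
print(circ('scene',a,p[:2],ztop,(R,b),win=w))
E
python3 chk.py .032 .022 .031 .008
```

```text
tcp [ 0.4582 -0.2466  0.1212] [-0.018 -0.014 -1.   ] ztop 0.1522
(array([ 0.45746318, -0.24367545]), np.float64(75.74099836923372), array([0.00051875, 0.00046211]))
```

>>> {"method": "apply_moves", "body": {
  "increments": [
    [50, -5, 2, 0, 0],
    [50, 0, 0, 15, 0],
    [50, 0, 0, 15, 0],
    [50, 0, 0, 15, 0],
    [50, 0, 0, 12, 0],
    [50, 0, 0, 0, 0]
  ]
}}

```text
t: 12.35
eef_pos: [0.4661, -0.2391, 0.0617]
tool_rot: [[-1.0, -0.007, -0.016], [-0.006, 1.0, -0.014], [0.016, -0.014, -1.0]]
force: [-0.5, 1.3, -0.9]
width: 0.0614
```

```bash
python3 chk.py .032 .022 .031 .008
```

```text
tcp [ 0.4661 -0.2391  0.0617] [-0.016 -0.014 -1.   ] ztop 0.0927
(array([ 0.46431942, -0.23673673]), np.float64(70.20399103947399), array([0.00045826, 0.0004899 ]))
```

>>> {"method": "apply_moves", "body": {
  "increments": [
    [50, 3, -7, 0, 0],
    [50, 0, 0, 0, 0],
    [50, 0, 0, 0, 0]
  ]
}}

```text
t: 12.65
eef_pos: [0.4651, -0.2459, 0.0645]
tool_rot: [[-1.0, -0.01, -0.014], [-0.009, 1.0, -0.016], [0.014, -0.016, -1.0]]
force: [-0.5, -0.8, -0.6]
width: 0.0613
```

>>> {"method": "apply_moves", "body": {
  "increments": [
    [50, 1, 0, 10, 0],
    [50, 0, 0, 10, 0],
    [50, 0, 0, 10, 0],
    [50, 0, 0, 0, 0]
  ]
}}

```text
t: 12.98
eef_pos: [0.4651, -0.248, 0.0342]
tool_rot: [[-1.0, -0.009, -0.009], [-0.009, 1.0, -0.019], [0.009, -0.019, -1.0]]
force: [-0.1, 0.7, -1.2]
width: 0.0616
```

>>> {"method": "apply_moves", "body": {
  "increments": [
    [50, 3, 3, 0, 0],
    [50, 0, 0, 0, 0],
    [50, 0, 0, 9, 0],
    [50, 0, 0, 0, 0]
  ]
}}

```text
t: 13.32
eef_pos: [0.4622, -0.2459, 0.0239]
tool_rot: [[-1.0, -0.009, -0.008], [-0.008, 1.0, -0.021], [0.008, -0.021, -1.0]]
force: [0.2, -1.5, -1.0]
width: 0.0614
```

>>> {"method": "apply_moves", "body": {
  "increments": [
    [50, 0, 0, 9, 0],
    [50, 0, 0, 0, 0],
    [50, 0, 0, 6, 0],
    [50, 0, 0, 0, 0]
  ]
}}

```text
t: 13.65
eef_pos: [0.4654, -0.2482, 0.0155]
tool_rot: [[-1.0, -0.008, -0.005], [-0.008, 1.0, -0.023], [0.005, -0.023, -1.0]]
force: [-1.8, 0.2, -2.9]
width: 0.0616
```

>>> {"method": "apply_moves", "body": {
  "increments": [
    [85, 0, 0, 0, 0],
    [85, 0, 0, 0, 0],
    [85, 0, 0, 0, 0],
    [85, 0, 0, 0, 0],
    [85, 0, 0, -15, 0],
    [85, 0, 0, -20, 0],
    [85, 0, 0, -25, 0],
    [85, 0, 0, -25, 0],
    [85, 0, 0, -25, 0],
    [85, 0, 0, 0, 0]
  ]
}}

```text
t: 14.48
eef_pos: [0.4624, -0.2428, 0.1222]
tool_rot: [[-1.0, -0.008, -0.014], [-0.008, 1.0, -0.014], [0.014, -0.014, -1.0]]
force: [1.6, -1.3, 1.0]
width: 0.085
```

```bash
python3 - <<'E'
from h import *
a,_=snapshot('scene')
for z in(.048,.052,.056):print(z,circ('scene',a,np.array([.462,-.2455]),z,(.032,.022),win=.008))
for cam,im in(('scene',a),('top',snapshot('top')[0])):
    print('U32',circ(cam,im,np.array([.607,.030]),.016,(.041,),win=.008),circ(cam,im,np.array([.607,.030]),.05,(.0075,),win=.008))
save('s4c',np.hstack([cv2.resize(x[v-40:v+40,u-40:u+40],(400,400),interpolation=cv2.INTER_CUBIC) for x,u,v in((a,324,295),(im,292,190))]))
E
```

```text
0.048 (array([ 0.4620625, -0.2460625]), np.float64(106.484887134647), array([0.00039031, 0.00039031]))
0.052 (array([ 0.46075, -0.248  ]), np.float64(106.52170047900051), array([0.00051235, 0.0003873 ]))
0.056 (array([ 0.4594375, -0.2499375]), np.float64(106.39297464190517), array([0.00039031, 0.00039031]))
U32 (array([0.60705556, 0.03172222]), np.float64(14.975272245520754), array([0.00036851, 0.00053287])) (array([0.59935, 0.0373 ]), np.float64(11.74231371069978), array([0.00039051, 0.00064031]))
U32 (array([0.6085625, 0.0305625]), np.float64(49.80117798109035), array([0.00039031, 0.00039031])) (array([0.61275, 0.0275 ]), np.float64(46.10240005172568), array([0.00025   , 0.00040825]))
```

View pics/s4c.png

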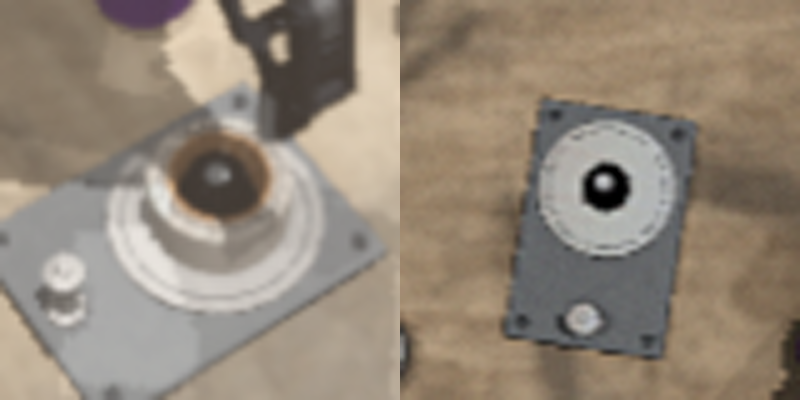

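Roll_44 is seated, its centre within 1 mm of the hub. The U32 hub is at about (0.6075, 0.031). Going for roll_32.

>>> {"method": "apply_moves", "body": {
  "increments": [
    [85, 0, 20, -20, 0],
    [85, -1, 30, 0, 0],
    [85, -1, 30, 0, 0],
    [85, -1, 30, 0, 0],
    [85, -1, 30, 0, 0],
    [85, -1, 30, 0, 0],
    [85, -1, 30, 0, 0],
    [85, -1, 30, 0, 0],
    [85, -1, 30, 0, 0],
    [85, -1, 30, 0, 0],
    [85, -1, 30, 0, 0],
    [85, -1, 30, 0, 0]
  ]
}}

```text
t: 15.58
eef_pos: [0.4582, 0.121, 0.116]
tool_rot: [[-0.999, 0.005, -0.048], [0.005, 1.0, -0.002], [0.048, -0.002, -0.999]]
force: [0.5, 0.7, 0.6]
width: 0.0852
```

>>> {"method": "apply_moves", "body": {
  "increments": [
    [85, 0, 30, 0, 0],
    [85, 0, 30, 0, 0],
    [85, 0, 30, 0, 0],
    [85, 0, 30, 0, 0],
    [85, 0, 30, 0, 0],
    [85, 0, 20, 0, 0],
    [85, 0, 10, 0, 0],
    [85, 0, 0, 0, 0]
  ]
}}

```text
t: 16.25
eef_pos: [0.4475, 0.3126, 0.0992]
tool_rot: [[-0.997, -0.0, -0.071], [0.0, 1.0, -0.008], [0.071, -0.008, -0.997]]
force: [-0.5, -0.9, 0.7]
width: 0.0851
```

The tool has picked up a 4° tilt about the jaw axis. That is harmless for the grasp, but I'll watch it.

>>> {"method": "apply_moves", "body": {
  "increments": [
    [85, -12, 1, 0, 0],
    [85, -12, 1, 0, 0],
    [85, -12, 0, 0, 0],
    [85, 0, 0, 0, 0]
  ]
}}

```text
t: 16.58
eef_pos: [0.4823, 0.3109, 0.0919]
tool_rot: [[-0.997, -0.001, -0.079], [0.0, 1.0, -0.012], [0.079, -0.012, -0.997]]
force: [0.3, -0.9, -0.5]
width: 0.0848
```

```bash
python3 - <<'E'
from h import *
o=get_obs();print({k:np.round(o[k],3).tolist() for k in('joints','joint_velocities','eef_pos','tool_rot')})
E
```

```text
{'joints': [20.439, 22.193, 94.757, 0.99, 67.535, -69.998], 'joint_velocities': [-0.569, -0.251, 2.144, 0.244, 0.56, -0.064], 'eef_pos': [0.482, 0.311, 0.092], 'tool_rot': [[-0.997, -0.001, -0.079], [0.0, 1.0, -0.012], [0.079, -0.012, -0.997]]}
```

>>> {"method": "apply_moves", "body": {
  "increments": [
    [85, -5, 4, 0, 0],
    [85, 0, 0, 16, 0],
    [85, 0, 0, 16, 0],
    [85, 0, 0, 12, 0],
    [85, 0, 0, 0, 0]
  ]
}}

```text
t: 17.0
eef_pos: [0.4859, 0.3108, 0.0456]
tool_rot: [[-0.997, 0.005, -0.079], [0.006, 1.0, -0.012], [0.079, -0.013, -0.997]]
force: [-1.2, 0.2, -0.8]
width: 0.085
```

>>> {"method": "apply_moves", "body": {
  "increments": [
    [85, 3, 4, 0, 0],
    [85, 0, 0, 12, 0],
    [85, 0, 0, 12, 0],
    [85, 0, 0, 8, 0],
    [85, 0, 0, 0, 0]
  ]
}}

```text
t: 17.42
eef_pos: [0.4803, 0.3147, 0.0122]
tool_rot: [[-0.997, 0.006, -0.078], [0.007, 1.0, -0.012], [0.078, -0.012, -0.997]]
force: [0.3, -0.3, 0.3]
width: 0.085
```

>>> {"method": "apply_moves", "body": {
  "increments": [
    [45, 0, 0, -1, 0],
    [45, 0, 0, 0, 0],
    [45, 0, 0, 0, 0],
    [45, 0, 0, 0, 0],
    [45, 0, 0, 0, 0],
    [45, 0, 0, 0, 0],
    [45, 0, 0, 0, 0]
  ]
}}

```text
t: 18.0
eef_pos: [0.4816, 0.3153, 0.0147]
tool_rot: [[-0.997, 0.005, -0.076], [0.006, 1.0, -0.011], [0.076, -0.012, -0.997]]
force: [-1.3, 0.5, -0.1]
width: 0.0582
```

>>> {"method": "apply_moves", "body": {
  "increments": [
    [45, 0, 0, -15, 0],
    [45, 0, 0, -20, 0],
    [45, 0, 0, -20, 0],
    [45, 0, 0, -20, 0],
    [45, 0, 0, -20, 0],
    [45, 0, 0, -15, 0],
    [45, 0, 0, 0, 0]
  ]
}}

```text
t: 18.58
eef_pos: [0.4881, 0.3157, 0.1267]
tool_rot: [[-0.997, 0.006, -0.081], [0.007, 1.0, -0.013], [0.081, -0.014, -0.997]]
force: [1.5, -0.6, 0.2]
width: 0.058
```

```bash
python3 - <<'E'
from h import *
a,_=snapshot('scene');b,_=snapshot('top');p=get_obs()['eef_pos']
print(circ('scene',a,p[:2],p[2]+.027,(.03,.016),win=.008))
save('s5c',np.hstack([cv2.resize(x[v-40:v+40,u-40:u+40],(400,400),interpolation=cv2.INTER_CUBIC) for x,u,v in((a,226,150),(b,200,230))]))
for cam,im in(('scene',a),('top',b)): print('U20',circ(cam,im,np.array([.482,.3097]),.016,(.033,),win=.01))
E
```

```text
(array([0.48334241, 0.32116061]), np.float64(29.297979018462325), array([0.00552268, 0.00220454]))
U20 (array([0.4809375, 0.3113875]), np.float64(24.999875711201827), array([0.00039031, 0.00088167]))
U20 (array([0.48254167, 0.31078333]), np.float64(36.28373473613985), array([0.0003796 , 0.00060668]))
```

View pics/s5c.png

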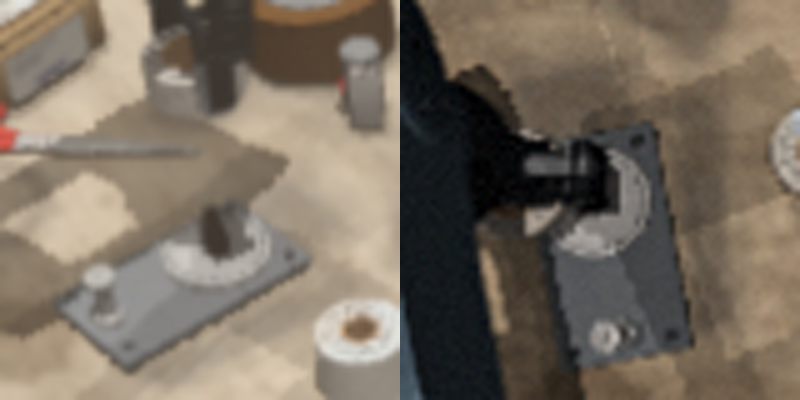

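>>> {"method": "apply_moves", "body": {
  "increments": [
    [45, -9, -21, -2, 0],
    [45, -9, -21, -2, 0],
    [45, -9, -21, -2, 0],
    [45, -9, -21, -2, 0],
    [45, -9, -21, -2, 0],
    [45, -9, -21, -2, 0],
    [45, 0, 0, 0, 0]
  ]
}}

```text
t: 19.27
eef_pos: [0.534, 0.1838, 0.1202]
tool_rot: [[-0.995, -0.0, -0.103], [0.002, 1.0, -0.019], [0.103, -0.019, -0.994]]
force: [1.3, -0.1, -1.0]
width: 0.0582
```

>>> {"method": "apply_moves", "body": {
  "increments": [
    [45, -9, -20, -2, 0],
    [45, -9, -20, -2, 0],
    [45, -9, -20, -2, 0],
    [45, -9, -20, -2, 0],
    [45, -9, -20, -2, 0],
    [45, -9, -20, -2, 0],
    [45, -9, -18, -2, 0],
    [45, 0, 0, 0, 0]
  ]
}}

```text
t: 19.93
eef_pos: [0.5901, 0.0426, 0.1141]
tool_rot: [[-0.992, -0.001, -0.128], [0.001, 1.0, -0.016], [0.128, -0.016, -0.992]]
force: [-0.7, -0.3, -0.1]
width: 0.0583
```

```bash
python3 chk.py .030 .016 .025 .008
```

```text
tcp [0.5901 0.0426 0.1141] [-0.128 -0.016 -0.992] ztop 0.1391
(array([0.59376425, 0.0471819 ]), np.float64(48.04516435565976), array([0.00052455, 0.00052455]))
```

Roll_32 now leans about 3° in the grip because the tool tilt is drifting. I test whether unequal speeds in and out win the tilt back.

>>> {"method": "apply_moves", "body": {
  "increments": [
    [45, 40, 0, 0, 0],
    [45, 40, 0, 0, 0],
    [45, 40, 0, 0, 0],
    [45, 0, 0, 0, 0]
  ]
}}

```text
t: 20.32
eef_pos: [0.4578, 0.0485, 0.1182]
tool_rot: [[-0.989, -0.002, -0.15], [-0.0, 1.0, -0.01], [0.15, -0.01, -0.989]]
force: [-0.2, 0.6, -0.9]
width: 0.058
```

>>> {"method": "apply_moves", "body": {
  "increments": [
    [45, -10, 0, 0, 0],
    [45, -10, 0, 0, 0],
    [45, -10, 0, 0, 0],
    [45, -10, 0, 0, 0],
    [45, -10, 0, 0, 0],
    [45, -10, 0, 0, 0]
  ]
}}

```text
t: 20.82
eef_pos: [0.5201, 0.0537, 0.1056]
tool_rot: [[-0.988, -0.006, -0.153], [-0.004, 1.0, -0.009], [0.153, -0.008, -0.988]]
force: [0.1, -0.6, -0.0]
width: 0.0576
```

Slow moves hardly drift, so I use about 10 mm per row from here.

>>> {"method": "apply_moves", "body": {
  "increments": [
    [45, -9, -3, -2, 0],
    [45, -9, -3, -2, 0],
    [45, -9, -3, -2, 0],
    [45, -9, -3, -2, 0],
    [45, -9, -3, -2, 0],
    [45, -9, -3, -2, 0],
    [45, -9, -3, -2, 0],
    [45, -9, -2, -2, 0],
    [45, 0, 0, 0, 0],
    [45, 0, 0, 0, 0]
  ]
}}

```text
t: 21.65
eef_pos: [0.6188, 0.0332, 0.1022]
tool_rot: [[-0.989, -0.008, -0.146], [-0.007, 1.0, -0.008], [0.146, -0.007, -0.989]]
force: [-1.2, -0.9, -0.8]
width: 0.0581
```

```bash
python3 chk.py .030 .016 .028 .008
```

```text
tcp [0.6188 0.0332 0.1022] [-0.146 -0.008 -0.989] ztop 0.1302
(array([0.62156694, 0.03193939]), np.float64(42.38397749061373), array([0.00050148, 0.00050148]))
```

>>> {"method": "apply_moves", "body": {
  "increments": [
    [45, 4, -2, 0, 0],
    [45, 0, 0, 10, 0],
    [45, 0, 0, 10, 0],
    [45, 0, 0, 10, 0],
    [45, 0, 0, 9, 0],
    [45, 0, 0, 0, 0],
    [45, 0, 0, 0, 0]
  ]
}}

```text
t: 22.28
eef_pos: [0.6054, 0.0319, 0.058]
tool_rot: [[-0.989, -0.009, -0.15], [-0.008, 1.0, -0.008], [0.15, -0.006, -0.989]]
force: [-0.1, 0.1, -0.0]
width: 0.058
```

```bash
python3 chk.py .030 .016 .026 .008; python3 - <<'E'
from h import *
a,_=snapshot('scene');b,_=snapshot('top')
save('s6c',np.hstack([cv2.resize(x[v-40:v+40,u-40:u+40],(400,400),interpolation=cv2.INTER_CUBIC) for x,u,v in((a,310,193),(b,292,190))]))
E
```

```text
tcp [0.6054 0.0319 0.058 ] [-0.15  -0.008 -0.989] ztop 0.084
(array([0.60888703, 0.03565242]), np.float64(48.476456327508046), array([0.00061237, 0.0005    ]))
```

View pics/s6c.png

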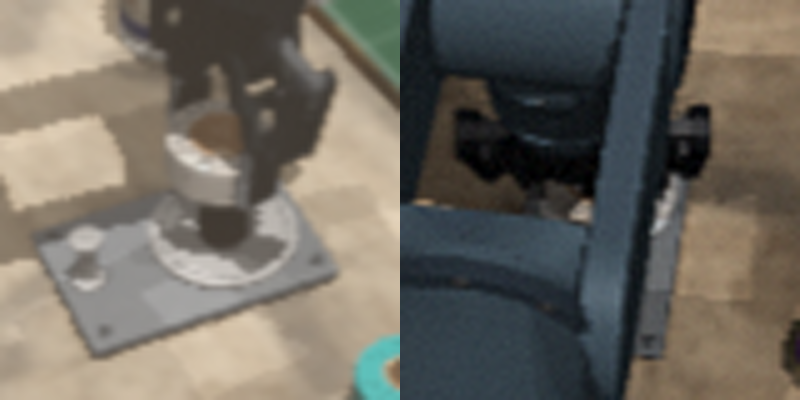

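View: roll_32 held right over the U32 hub, slightly leaning. Lower in small steps.

>>> {"method": "apply_moves", "body": {
  "increments": [
    [45, -5, -1, 0, 0],
    [45, 0, 0, 9, 0],
    [45, 0, 0, 9, 0],
    [45, 0, 0, 0, 0],
    [45, 0, 0, 0, 0]
  ]
}}

```text
t: 22.85
eef_pos: [0.6109, 0.0303, 0.0406]
tool_rot: [[-0.99, -0.009, -0.144], [-0.008, 1.0, -0.009], [0.144, -0.007, -0.99]]
force: [-0.0, -0.9, -0.7]
width: 0.0579
```

>>> {"method": "apply_moves", "body": {
  "increments": [
    [45, 2, 0, 0, 0],
    [45, -1, 0, 9, 0],
    [45, -1, 0, 8, 0],
    [45, 0, 0, 0, 0],
    [45, 0, 0, 0, 0]
  ]
}}

```text
t: 23.27
eef_pos: [0.6067, 0.0298, 0.0218]
tool_rot: [[-0.989, -0.009, -0.147], [-0.008, 1.0, -0.009], [0.147, -0.008, -0.989]]
force: [1.1, 0.3, -0.2]
width: 0.058
```

>>> {"method": "apply_moves", "body": {
  "increments": [
    [45, -1, 1, 7, 0],
    [45, 0, 0, 0, 0],
    [45, -1, 0, 6, 0],
    [45, 0, 0, 0, 0]
  ]
}}

```text
t: 23.6
eef_pos: [0.6068, 0.0294, 0.0133]
tool_rot: [[-0.989, -0.01, -0.15], [-0.008, 1.0, -0.011], [0.15, -0.01, -0.989]]
force: [-3.7, -0.9, -2.8]
width: 0.0577
```

>>> {"method": "apply_moves", "body": {
  "increments": [
    [85, 0, 0, 0, 0],
    [85, 0, 0, 0, 0],
    [85, 0, 0, 0, 0],
    [85, 0, 0, 0, 0],
    [85, 0, 0, -10, 0],
    [85, 0, 0, -12, 0],
    [85, 0, 0, -12, 0],
    [85, 0, 0, -12, 0],
    [85, 0, 0, -12, 0],
    [85, 0, 0, -12, 0],
    [85, 0, 0, 0, 0]
  ]
}}

```text
t: 24.52
eef_pos: [0.621, 0.0307, 0.0912]
tool_rot: [[-0.99, -0.01, -0.143], [-0.008, 1.0, -0.011], [0.143, -0.01, -0.99]]
force: [-0.3, 0.2, 0.2]
width: 0.085
```

```bash
python3 - <<'E'
from h import *
a,_=snapshot('scene');save('s7',a)
for z in(.04,.046):print(z,circ('scene',a,np.array([.6075,.031]),z,(.03,.016),win=.008))
b,_=snapshot('top')
for cam,im in(('scene',a),('top',b)): print('U20',circ(cam,im,np.array([.482,.3097]),.016,(.033,),win=.008),circ(cam,im,np.array([.482,.310]),.05,(.003,),win=.006))
for cam,im in(('scene',a),('top',b)): print('r20',circ(cam,im,np.array([.51,.175]),.04,(.027,.01),win=.008))
save('s7c',np.hstack([cv2.resize(x[v-40:v+40,u-40:u+40],(400,400),interpolation=cv2.INTER_CUBIC) for x,u,v in((a,310,200),(b,200,235))]))
E
```

```text
0.04 (array([0.6089375, 0.0309375]), np.float64(69.55153364970714), array([0.00039031, 0.00039031]))
0.046 (array([0.6059375, 0.0259375]), np.float64(70.76952305184565), array([0.00039031, 0.00039031]))
U20 (array([0.48115 , 0.311775]), np.float64(27.543515403972233), array([0.00050249, 0.00088424])) (array([0.4804, 0.3064]), np.float64(32.758456288768265), array([0.00037417, 0.00037417]))
U20 (array([0.48225, 0.31145]), np.float64(48.52508070288341), array([0.00025   , 0.00055902])) (array([0.47825, 0.30875]), np.float64(40.193439553361365), array([0.00025, 0.00025]))
r20 (array([0.51      , 0.17485714]), np.float64(62.4565173979608), array([0.00037796, 0.00034993]))
r20 (array([0.51256522, 0.1815    ]), np.float64(9.450983348005384), array([0.0034145 , 0.00226505]))
```

View pics/s7c.png

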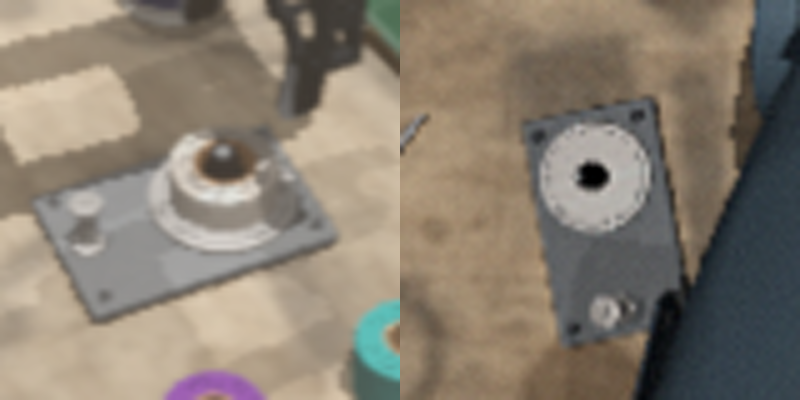

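Roll_32 is seated flat: centre (0.609, 0.031), hub (0.608, 0.031). The U20 hub is at (0.4815, 0.311), seen clear in the top view. Last one is roll_20 at (0.510, 0.175).

>>> {"method": "apply_moves", "body": {
  "increments": [
    [85, 9, 12, 0, 0],
    [85, 9, 12, 0, 0],
    [85, 9, 12, 0, 0],
    [85, 9, 12, 0, 0],
    [85, 9, 12, 0, 0],
    [85, 9, 12, 0, 0],
    [85, 9, 12, 0, 0],
    [85, 9, 12, 0, 0],
    [85, 9, 12, 0, 0],
    [85, 9, 12, 0, 0],
    [85, 9, 12, 0, 0],
    [85, 0, 0, 0, 0]
  ]
}}

```text
t: 25.62
eef_pos: [0.5034, 0.1783, 0.0999]
tool_rot: [[-0.988, -0.012, -0.155], [-0.011, 1.0, -0.01], [0.156, -0.008, -0.988]]
force: [-0.6, 0.4, 0.3]
width: 0.085
```

>>> {"method": "apply_moves", "body": {
  "increments": [
    [85, -9, -2, 0, 0],
    [85, -8, -1, 0, 0],
    [85, 0, 0, 12, 0],
    [85, 0, 0, 12, 0],
    [85, 0, 0, 12, 0],
    [85, 0, 0, 12, 0],
    [85, 0, 0, 0, 0]
  ]
}}

```text
t: 26.2
eef_pos: [0.5161, 0.1731, 0.0444]
tool_rot: [[-0.988, -0.01, -0.153], [-0.009, 1.0, -0.01], [0.153, -0.009, -0.988]]
force: [-0.8, 0.2, -0.4]
width: 0.085
```

>>> {"method": "apply_moves", "body": {
  "increments": [
    [85, 3, 2, 0, 0],
    [85, 0, 0, 10, 0],
    [85, 0, 0, 10, 0],
    [85, 0, 0, 9, 0],
    [85, 0, 0, 6, 0],
    [85, 0, 0, 0, 0]
  ]
}}

```text
t: 26.7
eef_pos: [0.5065, 0.1733, 0.0051]
tool_rot: [[-0.988, -0.007, -0.155], [-0.006, 1.0, -0.01], [0.156, -0.009, -0.988]]
force: [-0.3, 0.0, -0.5]
width: 0.0851
```

>>> {"method": "apply_moves", "body": {
  "increments": [
    [40, 0, 2, 0, 0],
    [40, 0, 0, 0, 0],
    [40, 0, 0, 0, 0],
    [40, 0, 0, 0, 0],
    [40, 0, 0, 0, 0],
    [40, 0, 0, 0, 0],
    [40, 0, 0, 0, 0]
  ]
}}

```text
t: 27.28
eef_pos: [0.5079, 0.1759, 0.0065]
tool_rot: [[-0.988, -0.008, -0.153], [-0.007, 1.0, -0.01], [0.153, -0.009, -0.988]]
force: [0.4, 0.0, -1.2]
width: 0.0523
```

```bash
python3 chk.py .027 .01 .035 .01
```

```text
tcp [0.5079 0.1759 0.0065] [-0.153 -0.01  -0.988] ztop 0.0415
(array([0.51033372, 0.17742837]), np.float64(36.74319558524124), array([0.0004899, 0.0003873]))
```

>>> {"method": "apply_moves", "body": {
  "increments": [
    [40, 0, 0, -10, 0],
    [40, 0, 0, -12, 0],
    [40, 0, 0, -12, 0],
    [40, 0, 0, -12, 0],
    [40, 0, 0, -12, 0],
    [40, 0, 0, -12, 0],
    [40, 0, 0, -12, 0],
    [40, 0, 0, 0, 0]
  ]
}}

```text
t: 28.0
eef_pos: [0.5231, 0.177, 0.0989]
tool_rot: [[-0.989, -0.008, -0.149], [-0.006, 1.0, -0.01], [0.149, -0.009, -0.989]]
force: [1.0, -0.4, -1.7]
width: 0.0522
```

>>> {"method": "apply_moves", "body": {
  "increments": [
    [40, 3, 12, 0, 0],
    [40, 3, 12, 0, 0],
    [40, 3, 12, 0, 0],
    [40, 3, 12, 0, 0],
    [40, 3, 12, 0, 0],
    [40, 3, 12, 0, 0],
    [40, 3, 12, 0, 0],
    [40, 3, 12, 0, 0],
    [40, 3, 12, 0, 0],
    [40, 3, 12, 0, 0],
    [40, 3, 6, 0, 0],
    [40, 0, 0, 0, 0]
  ]
}}

```text
t: 29.0
eef_pos: [0.483, 0.3182, 0.102]
tool_rot: [[-0.988, -0.011, -0.151], [-0.009, 1.0, -0.01], [0.151, -0.009, -0.988]]
force: [0.9, -0.5, -1.5]
width: 0.0522
```

```bash
python3 chk.py .027 .01 .0335 .01
```

```text
tcp [0.483  0.3182 0.102 ] [-0.151 -0.01  -0.988] ztop 0.1355
(array([0.48006539, 0.32435357]), np.float64(27.044414226651835), array([0.00036851, 0.0004714 ]))
```

>>> {"method": "apply_moves", "body": {
  "increments": [
    [40, -8, -7, 0, 0],
    [40, 0, 0, 0, 0],
    [40, 0, 0, 9, 0],
    [40, 0, 0, 9, 0],
    [40, 0, 0, 9, 0],
    [40, 0, 0, 6, 0],
    [40, 0, 0, 0, 0]
  ]
}}

```text
t: 29.63
eef_pos: [0.488, 0.3061, 0.0643]
tool_rot: [[-0.988, -0.006, -0.151], [-0.005, 1.0, -0.011], [0.151, -0.01, -0.988]]
force: [-1.4, 0.2, -1.3]
width: 0.0522
```

```bash
python3 chk.py .027 .01 .0335 .01; python3 - <<'E'
from h import *
a,_=snapshot('scene');b,_=snapshot('top')
save('s8c',np.hstack([cv2.resize(x[v-40:v+40,u-40:u+40],(400,400),interpolation=cv2.INTER_CUBIC) for x,u,v in((a,226,155),(b,200,235))]))
E
```

```text
tcp [0.488  0.3061 0.0643] [-0.151 -0.011 -0.988] ztop 0.0978
(array([0.4844366 , 0.31308216]), np.float64(36.75278981185838), array([0.00039031, 0.00039031]))
```

View pics/s8c.png

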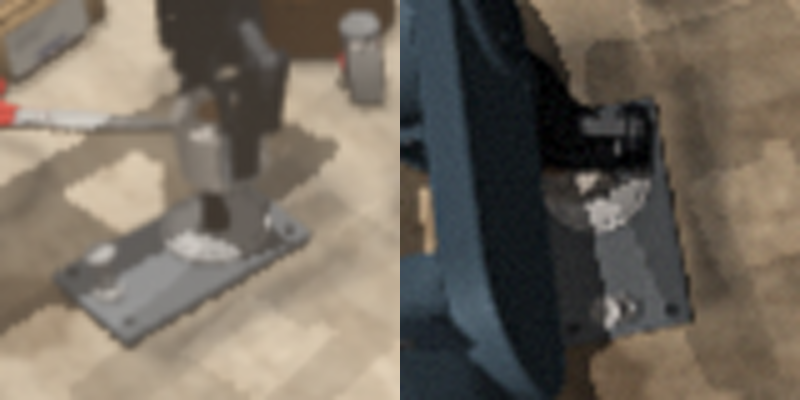

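View: roll_20 hangs upright just above the U20 hub. The half-hidden circle fit disagrees with the TCP by about 7 mm; I trust the TCP, as it proved right for roll_32.

>>> {"method": "apply_moves", "body": {
  "increments": [
    [40, 3, 5, 0, 0],
    [40, 0, 0, 0, 0],
    [40, 0, 0, 0, 0]
  ]
}}

```text
t: 30.03
eef_pos: [0.4868, 0.3129, 0.0678]
tool_rot: [[-0.989, -0.007, -0.146], [-0.006, 1.0, -0.009], [0.147, -0.008, -0.989]]
force: [-0.8, -1.1, -0.8]
width: 0.0521
```

>>> {"method": "apply_moves", "body": {
  "increments": [
    [40, 2, -3, 0, 0],
    [40, 0, 0, 8, 0],
    [40, 0, 0, 8, 0],
    [40, 0, 0, 6, 0],
    [40, 0, 0, 0, 0],
    [40, 0, 0, 0, 0]
  ]
}}

```text
t: 30.53
eef_pos: [0.481, 0.3097, 0.0447]
tool_rot: [[-0.989, -0.008, -0.146], [-0.006, 1.0, -0.009], [0.146, -0.008, -0.989]]
force: [-0.4, 0.1, -0.7]
width: 0.0524
```

```bash
python3 - <<'E'
from h import *
o=get_obs();print(o['eef_pos'],o['force'],o['moment'])
a,_=snapshot('scene')
save('s9c',cv2.resize(a[125:185,190:260],(700,600),interpolation=cv2.INTER_CUBIC))
E
```

```text
[0.48096137 0.30973166 0.04473719] [-0.39239271  0.14510556 -0.74297199] [-0.00102846 -0.13387609 -0.06032563]
```

View pics/s9c.png

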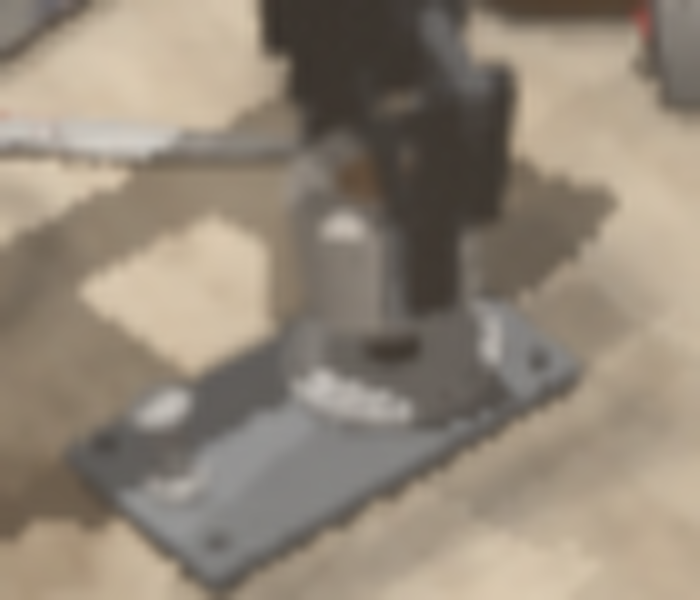

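The roll's bore is over the hub end, with no contact force. Continue down.

>>> {"method": "apply_moves", "body": {
  "increments": [
    [40, -2, 1, 0, 0],
    [40, 0, 0, 8, 0],
    [40, 0, 0, 0, 0],
    [40, 0, 0, 7, 0],
    [40, 0, 0, 0, 0]
  ]
}}

```text
t: 31.0
eef_pos: [0.4783, 0.3097, 0.0294]
tool_rot: [[-0.988, -0.008, -0.152], [-0.007, 1.0, -0.012], [0.152, -0.011, -0.988]]
force: [-1.0, 0.1, -2.7]
width: 0.0524
```

>>> {"method": "apply_moves", "body": {
  "increments": [
    [40, -2, 1, 6, 0],
    [40, 0, 0, 0, 0],
    [40, -1, 0, 5, 0],
    [40, 0, 0, 0, 0]
  ]
}}

```text
t: 31.33
eef_pos: [0.4787, 0.31, 0.0219]
tool_rot: [[-0.988, -0.01, -0.157], [-0.007, 1.0, -0.015], [0.157, -0.014, -0.987]]
force: [-4.2, -2.6, -4.1]
width: 0.0523
```

At seating height (0.0219 against the expected 0.0225). Release and retreat.

>>> {"method": "apply_moves", "body": {
  "increments": [
    [85, 0, 0, 0, 0],
    [85, 0, 0, 0, 0],
    [85, 0, 0, 0, 0],
    [85, 0, 0, 0, 0],
    [85, 0, 0, -10, 0],
    [85, 0, 0, -14, 0],
    [85, 0, 0, -14, 0],
    [85, 0, 0, -14, 0],
    [85, 0, 0, -14, 0],
    [85, 0, 0, -14, 0],
    [85, 0, 0, -14, 0],
    [85, 0, 0, -14, 0]
  ]
}}

```text
t: 32.33
eef_pos: [0.5002, 0.3129, 0.1372]
tool_rot: [[-0.989, -0.009, -0.149], [-0.007, 1.0, -0.011], [0.149, -0.01, -0.989]]
force: [0.9, -0.4, 0.7]
width: 0.0849
```

>>> {"method": "apply_moves", "body": {
  "increments": [
    [85, 0, -15, -10, 0],
    [85, 0, -25, -10, 0],
    [85, 0, -25, -10, 0],
    [85, 0, -25, -10, 0],
    [85, 0, -25, -10, 0],
    [85, 0, -15, -5, 0],
    [85, 0, 0, 0, 0],
    [85, 0, 0, 0, 0]
  ]
}}

```text
t: 33.0
eef_pos: [0.5155, 0.1802, 0.2069]
tool_rot: [[-0.991, -0.01, -0.131], [-0.009, 1.0, -0.007], [0.131, -0.006, -0.991]]
force: [-0.1, -0.1, 0.1]
width: 0.0852
```

```bash
python3 - <<'E'
from h import *
a,_=snapshot('scene');b,d=snapshot('top');P=cloud('top',d)
for cam,im in(('scene',a),('top',b)):
  for n,g,z,rs,R in(('20',(.4815,.311),.056,(.027,.01),.033),('32',(.6078,.031),.04,(.03,.016),.041),('44',(.462,-.2455),.048,(.032,.022),.049)):
    g=np.array(g);c=circ(cam,im,g,z,rs,win=.008);t=circ(cam,im,g,.016,(R,),win=.008)
    m=np.abs(np.hypot(*np.moveaxis(P[...,:2]-g,-1,0))-sum(rs)/2)<.004
    print(cam,n,c[0].round(4),c[1].round(0),'turntable',t[0].round(4),'median top z',np.median(P[m][:,2]).round(4),z)
o=get_obs();print(o['t'],o['eef_pos'],o['force'])
save('s10c',np.hstack([cv2.resize(a[130:320,190:380],(400,400),interpolation=cv2.INTER_CUBIC),cv2.resize(b[190:270,160:240],(400,400),interpolation=cv2.INTER_CUBIC)]))
E
```

```text
scene 20 [0.4816 0.3106] 56.0 turntable [0.4788 0.3113] median top z 0.0569 0.056
scene 32 [0.6085 0.0313] 76.0 turntable [0.6073 0.0311] median top z 0.0404 0.04
scene 44 [ 0.4624 -0.2466] 118.0 turntable [ 0.4614 -0.2452] median top z 0.0481 0.048
top 20 [0.483  0.3116] 105.0 turntable [0.4863 0.3182] median top z 0.0569 0.056
top 32 [0.6108 0.0313] 75.0 turntable [0.6087 0.031 ] median top z 0.0404 0.04
top 44 [ 0.4638 -0.2466] 82.0 turntable [ 0.463  -0.2459] median top z 0.0481 0.048
33.1 [0.51513951 0.18101927 0.20634661] [-0.60320032  0.16533487 -0.68615439]
```

View pics/s10c.png

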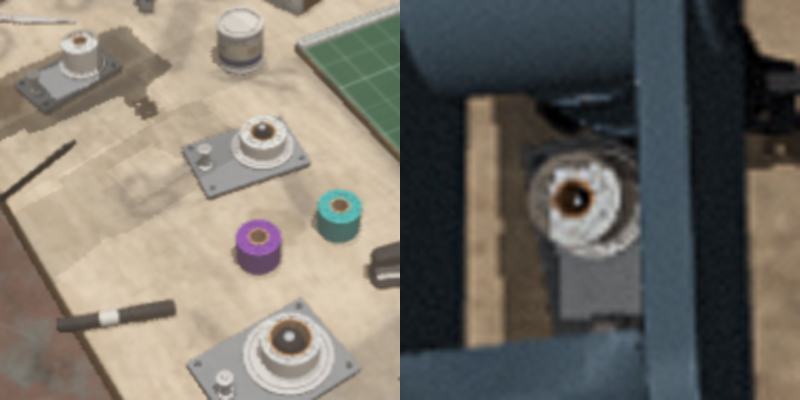

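All three rolls sit flat on their own turntables, at top heights of about 57, 40 and 48 mm, and the tin and stapler are untouched. Handing in.

```bash
python3 -c "
from workcell import *
print(job_done())"
```

```text
the job is handed in; nothing more can be done
None
```

All three rolls are on their own unwinders, and I handed the job in at about 33 s. No verdict is reported, so this rests on my own last camera checks. I parked roll_20 on a clear patch of bench, moved roll_44 to the largest unwinder and roll_32 to the middle one, then put roll_20 on the smallest.

| Roll | Roll top height (measured) | Expected if seated | Roll centre to hub axis |
|---|---|---|---|
| roll_20 | 57 mm | 56 mm | about 1–2 mm |
| roll_32 | 40 mm | 40 mm | about 1–2 mm |
| roll_44 | 48 mm | 48 mm | about 1–2 mm |

In the last pictures the rolls look flat and the gripper is open and clear of everything. The tin shows no sign of being moved. The stapler is only partly in the final crop; the arm stayed well clear of it, but I did not measure its position.

Some checks disagreed along the way:
- **Tool tilt:** the tool drifted to about 0.15 rad of tilt during the moves. Roll_32 leaned about 0.07 rad in the grip but settled flat once released.
- **Roll_20 before lowering:** the camera fit of the half-hidden roll differed from the tool position by about 7 mm. I trusted the tool position, and the final fits confirmed it.
- **U20 turntable at the end:** the last fits of the smallest turntable were scattered, with the roll and arm in the way (the top view was about 8 mm off). For roll_20 I used the hub position measured while that unwinder was clear.

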